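# Index the lathe turret to the orange-collared drill

### The arm

A 6-joint arm with a two-finger parallel gripper is mounted at the origin on the work surface. World frame = base frame: x ahead of the robot, y to its left, z up, the work surface at z = 0. Lengths are in m, angles in rad, forces in N, time in s.
With the tool pointing down it reaches from about 0.35 to 1 m from the base axis. Payload 7.1 kg.
Tool frame: the origin (TCP) lies midway between the tips of the shut fingers; the grasp point (between the pads) lies 19 mm behind it; y points along the fingers, x is the direction in which the jaws open and shut, and the axes are right-handed (so a half turn about y gives the same grasp; the last joint's range is limited). The gripper opens to 85 mm and grips with 20 to 120 N. Pads are 22 mm wide; open, the fingers measure 114 mm over their backs; the gripper's body (76 mm by 85 mm) begins 54 mm behind the grasp point. The pads swing forward as they close: fully open they stand 13 mm farther back than shut.
Start: joints at [-1.335, 0.423, 1.63, -0, 1.089, -0.019], TCP at [0.158, -0.605, 0.231] pointing down, gripper open.
Joint ranges: [-3, 3], [-0.9, 2.11], [0.09, 2.58], [-1.31, 4.45], [0.11, 2.69], [-2.54, 2.54]. Speed limits (rad/s): [2.39, 2.39, 3.01, 3.14, 3.14, 3.14].

### API

Orientations are given as a unit quaternion [w, x, y, z].
In Python, from bench import telemetry, viewer, arm gives the robot as it stands. The module is installed in compiled form; this text tells all that it offers.
- The arm moves only by the tool drive_tool, never from a script. Its argument "steps" is a list of rows, each a list of 3 entries, a list of its own where there are three numbers: the opening, from 0 (shut) to 1 (fully open), then the shift along the tool's x, y, z in cm, then the turn, a rotation vector about the tool's x, y, z in degrees. A call has 1 to 5 rows; each row shifts and turns the commanded pose from where the row before left it, along the tool's axes as they then stand; what a row does not reach is not made up. A row lasts 1/12 s, in which the tool goes at most 41.7 mm and 7.16 degrees, less where a joint would pass 70% of its speed; a pose out of reach is approached as far as the arm can. A call with a gripper value outside its range is refused whole. The fingers move at their own pace and stop on an object; the grip force is fixed at half the most. Time passes only in rows, so rows that do not move let the fingers close. It gives the time, the measured TCP pose, the force and the opening at its end, in the units of the state.
- telemetry.state(): the state, without advancing time (a new reading comes with each control period).
- viewer.grab_frame(name): name is "scene" or "top" or "wrist"; returns a dict with "frame" (400x640x3 uint8, red, green, blue), "fx", "fy", "cx", "cy" (pixels), "dist_coeffs" ([k1, k2, p1, p2, k3] as OpenCV has them; the pictures are not rectified), "R" (3x3) and "t" (3): a world point X has camera coordinates R X + t. Camera axes: x right, y down, z forward; pixel columns grow to the right and rows downward; lengths in m; the calibration is good to about 2 mm. A picture is of the moment at which its call begins. There is no depth.
- arm.job_done(): hands the job in, once; it reports no verdict.
The state is a dict: "clock": time; "joints": joint angles; "joint_velocities": joint speeds; "joint_efforts": joint torques, N m; "position": TCP position; "eef_rot": TCP orientation; "ft_force": force on the tool from outside, world axes, zero at the start; "moment": the same for the moment, N m; "gripper_width": finger opening in m.
Only numpy, scipy, OpenCV 4.12 (cv2) and the standard library are available. Lean on these libraries where they do the work, as an engineer would, in place of code of your own. Each camera call takes 0.05 s, during which the arm holds its last target. There are 200 camera calls.

### The job

The bench lathe needs its drill next. Using the red crank handle on top, turn the eight-sided tool turret click by click until the drill with the orange collar points straight at the bar held in the chuck, resting in its click, and let go. Leave the chuck key lying in front of the lathe where it is.

Things in the scene. Friction and masses are not known exactly. Their poses are not given: they have to be found in the camera images.
- turret (a joint): Turret angle (rad), growing counter-clockwise from above; 0 or 6.283 = orange-collared drill points at the bar in the chuck. It clicks every 45 degrees (0.785 rad), turns either way without stops, and snaps into the nearest click when let go. It starts 1, 2 or 3 clicks counter-clockwise of 0, so the short way is clockwise. 3 to 6 N at the handle carries it over a click.
- knob (a point): Red upright crank handle on the turret: 22 mm diameter, 50 mm tall, spinning freely on its own pin, so a gripper need not turn with it. Point: on its axis, 22 mm below its top, 185 mm above the bench. It circles the pivot at radius 70 mm, 90 degrees counter-clockwise (from above) of the orange drill, on a steel arm whose top is 155 mm above the bench; nothing else in that circle exceeds 155 mm.
- pivot (a point): Fixed point on the turret axis, 185 mm up. Its y axis points to the chuck, z up; at turret 0 the knob is at x -70 mm, y 0. Steel turret 116 mm wide, top 145 mm up; seven tools 115 mm up, tips up to 123 mm from the axis, only the wanted one with an orange collar. Along +y: bar end at 170 mm, chuck (80 mm wide, top 155 mm up) from 240 mm, headstock (183 mm high) from 285 mm.
- chuck_key: Loose T-shaped steel chuck key lying on the bench on the robot's side of the lathe: 75 mm shank, 91 mm cross handle, 16 mm high, 150 g. Origin on its underside, under the shank, 10 mm from the cross handle. Leave it alone.

How it is judged:
By the outcome, as a careful person would: the job done as asked, in the order asked, and still so for the second after the job is handed in, with the robot touching nothing.
It also fails if it takes over 35 s, if anything falls off the work surface, if the arm or the gripper's body presses on something with over 40 N, if the wrist force passes 120 N, or if a joint passes its speed limit or range.

## Working session

There is one attempt and no reset: what is moved stays moved. The work goes in short steps, Python scripts to look and compute and a tool call to move; the robot and the scene stay as the last step left them, time stands still between calls to the robot, and variables do not carry over. Pictures are saved under pics/ and viewed, about 8 in all and at most 12, crops included, and the job is handed in when it is done.

Besides the shell and the picture viewer there is one more tool, called after "Emit:" as name(argument=value, ...) on one line, values as JSON. drive_tool: Moves the arm, as the interface text tells. Its arguments: {"type":"object","properties":{"steps":{"type":"array"}},"required":["steps"]}

```bash
mkdir -p pics; python3 - <<'E'
from bench import telemetry, viewer
import cv2, pickle
s=telemetry.state(); print({k:s[k] for k in('clock','position','eef_rot','gripper_width')})
for n in('scene','top'):
    f=viewer.grab_frame(n); pickle.dump(f,open(f'pics/{n}.pkl','wb')); cv2.imwrite(f'pics/{n}0.png',f['frame'][:,:,::-1]); print(n,f['fx'],f['R'],f['t'],f['dist_coeffs'])
E
```

```text
{'clock': 0.0, 'position': array([ 0.15742965, -0.60426605,  0.23053782]), 'eef_rot': array([ 0.55982215, -0.55912093,  0.43285115, -0.43199865]), 'gripper_width': 0.08570581692879152}
scene 445.02672525170215 [[-0.67951509  0.73348137  0.01625802]
 [ 0.54783123  0.52201486 -0.65374416]
 [-0.48799609 -0.43532237 -0.75654098]] [ 0.32837087 -0.16438082  0.9678572 ] [-0.05756042  0.          0.          0.          0.        ]
top 389.3240093578164 [[-0.01813113 -0.99860277  0.04963642]
 [-0.9818119   0.00839853 -0.18967037]
 [ 0.18898849 -0.05217257 -0.98059236]] [-0.03347149  0.48999438  0.67106211] [-0.04396222  0.          0.          0.          0.        ]
```

View pics/scene0.png

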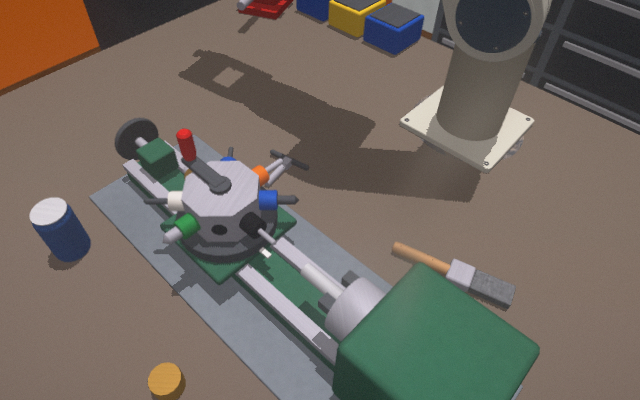

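View pics/top0.png

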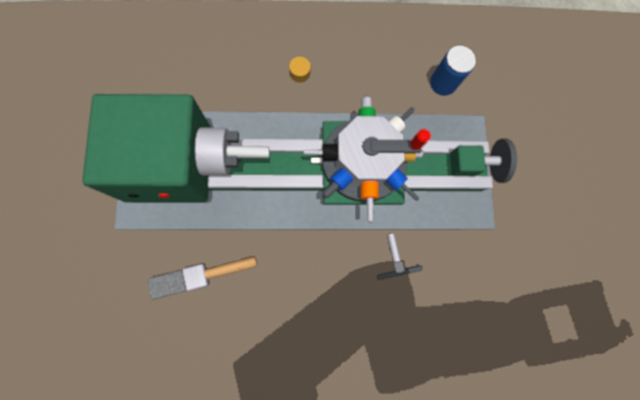

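Orange drill (370,190 top) points toward the robot, 90° CCW of the chuck (left): 2 clicks. The red knob is at (422,139) top and (186,145) scene, the hub at (371,146) top and (220,184) scene. Next I triangulate these.

```bash
cat > h.py <<'E'
import cv2,pickle,numpy as np
def ray(f,uv):
    K=np.array([[f['fx'],0,f['cx']],[0,f['fy'],f['cy']],[0,0,1.]])
    p=cv2.undistortPoints(np.array([[uv]],float),K,np.array(f['dist_coeffs']))[0,0]
    R=np.array(f['R']);return -R.T@np.array(f['t']),R.T@np.array([*p,1])
def plane(f,uv,z):
    c,d=ray(f,uv);return c+d*(z-c[2])/d[2]
def tri(a,b):
    (c1,d1),(c2,d2)=a,b
    s=np.linalg.lstsq(np.c_[d1,-d2],c2-c1,rcond=None)[0]
    p,q=c1+s[0]*d1,c2+s[1]*d2;return (p+q)/2,np.linalg.norm(p-q)
def red(f,roi):
    h=cv2.cvtColor(f['frame'],cv2.COLOR_RGB2HSV);m=(((h[...,0]<5)|(h[...,0]>174))&(h[...,1]>170)&(h[...,2]>60)).astype(np.uint8)
    k=np.zeros_like(m);x0,y0,x1,y1=roi;k[y0:y1,x0:x1]=m[y0:y1,x0:x1]
    return k
E
python3 - <<'E'
from h import *
S,T=[pickle.load(open(f'pics/{n}.pkl','rb')) for n in('scene','top')]
c=[]
for f,r in((S,(160,110,215,175)),(T,(400,110,450,170))):
    ys,xs=np.nonzero(red(f,r)); print(len(xs),xs.min(),xs.max(),ys.min(),ys.max()); c.append((xs.mean(),ys.mean()))
print(c,'knob',tri(ray(S,c[0]),ray(T,c[1])))
print('knobtop',plane(T,(424.5,134.5),.207),plane(S,(184.5,133),.207))
print('hub',tri(ray(S,(220,184)),ray(T,(371,146))))
a=plane(T,(371,146),.155);print(a,plane(S,(220,184),.155))
print('bar',plane(T,(268,152),.115),'orange tip',plane(T,(370,219),.115))
print('chuckkey',plane(T,(398,268),.01),plane(T,(391,235),.01))
I=np.hstack([cv2.resize(S['frame'][100:250,120:320],None,fx=2,fy=2,interpolation=2)[:,:,::-1],cv2.resize(T['frame'][90:240,300:500],None,fx=2,fy=2,interpolation=2)[:,:,::-1]]);cv2.imwrite('pics/c1.png',I)
E
```

```text
136 176 190 129 154
227 411 429 130 148
[(np.float64(183.52941176470588), np.float64(135.0)), (np.float64(420.05286343612335), np.float64(138.93832599118943))] knob (array([ 0.55569563, -0.19243344,  0.19713455]), np.float64(0.004913830675628675))
knobtop [ 0.55739381 -0.1943958   0.207     ] [ 0.5584052  -0.18701908  0.207     ]
hub (array([ 0.55817978, -0.12304442,  0.14949154]), np.float64(0.0014571208117089792))
[ 0.55680621 -0.12253347  0.155     ] [ 0.56055503 -0.11773783  0.155     ]
bar [0.5599126  0.04673365 0.115     ] orange tip [ 0.44300545 -0.12315554  0.115     ]
chuckkey [ 0.36282383 -0.19292664  0.01      ] [ 0.42603036 -0.18267991  0.01      ]
```

View pics/c1.png

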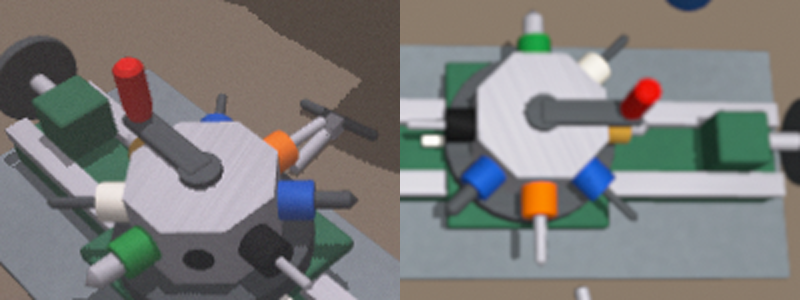

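Crops confirm it: orange drill toward the robot and knob on the tailstock side, so 2 clicks clockwise. Pivot ≈ (0.558, −0.122), knob ≈ (0.557, −0.192); the radius of 70 mm and the bar end at 169 mm agree with the given sizes. Now the tool axes.

```bash
cat >> h.py <<'E'
def tool(target=None):
    from bench import telemetry
    from scipy.spatial.transform import Rotation as Ro
    s=telemetry.state();R=Ro.from_quat(s['eef_rot'],scalar_first=True).as_matrix();p=np.array(s['position'])
    print('t',s['clock'],'p',p.round(4),'F',np.round(s['ft_force'],1),'w',round(s['gripper_width'],4));print(R.round(3))
    if target is not None: print('tool shift cm',(R.T@(np.array(target)-p)*100).round(2))
E
python3 -c "
from h import *
tool((.557,-.192,.26))"
```

```text
t 0.1 p [ 0.1574 -0.6043  0.2306] F [-0.2 -0.4 -0.3] w 0.0856
[[ 0.252 -0.     0.968]
 [-0.968  0.001  0.252]
 [-0.001 -1.     0.   ]]
tool shift cm [-29.83  -2.9   49.06]
```

Emit:
drive_tool(steps=[[1,[-2,-0.8,3.3],[0,0,0]],[1,[-2,-0.8,3.3],[0,0,0]],[1,[-2,-0.8,3.3],[0,0,0]],[1,[-2,-0.8,3.3],[0,0,0]],[1,[-2,0,3.3],[0,0,0]]])

```text
clock: 0.52
position: [0.2932, -0.4656, 0.2646]
eef_rot: [-0.559, 0.56, -0.432, 0.433]
ft_force: [0.1, -0.6, 0.8]
gripper_width: 0.0856
```

Emit:
drive_tool(steps=[[1,[-2,0,3.3],[0,0,0]],[1,[-2,0,3.3],[0,0,0]],[1,[-2,0,3.3],[0,0,0]],[1,[-2,0,3.3],[0,0,0]],[1,[-2,0,3.3],[0,0,0]]])

```text
clock: 0.93
position: [0.4273, -0.3264, 0.2632]
eef_rot: [-0.559, 0.559, -0.433, 0.432]
ft_force: [2.2, -1.3, -0.0]
gripper_width: 0.0854
```

Emit:
drive_tool(steps=[[1,[-2,0,3.3],[0,0,0]],[1,[-2,0,3.3],[0,0,0]],[1,[-2,0,3],[0,0,0]],[1,[-1,0,1.5],[0,0,0]],[1,[0,0,0],[0,0,0]]])

```text
clock: 1.35
position: [0.5183, -0.2295, 0.263]
eef_rot: [0.561, -0.56, 0.431, -0.431]
ft_force: [-0.3, 1.2, 0.2]
gripper_width: 0.0855
```

```bash
python3 -c "
from h import *
tool((.557,-.192,.27))
from bench import viewer
f=viewer.grab_frame('wrist');pickle.dump(f,open('pics/w1.pkl','wb'));cv2.imwrite('pics/w1.png',f['frame'][:,:,::-1])
"
```

```text
t 1.35 p [ 0.5183 -0.2295  0.263 ] F [-0.3  1.2  0.2] w 0.0855
[[ 0.256  0.     0.967]
 [-0.967  0.001  0.256]
 [-0.001 -1.     0.   ]]
tool shift cm [-2.64 -0.7   4.7 ]
```

Emit:
drive_tool(steps=[[1,[-1.4,0,2.4],[0,0,0]],[1,[-1.2,0,2.3],[0,0,0]],[1,[0,0,0],[0,0,0]]])

```text
clock: 1.65
position: [0.5569, -0.1943, 0.2633]
eef_rot: [0.56, -0.559, 0.432, -0.432]
ft_force: [-0.4, 0.5, 0.2]
gripper_width: 0.0857
```

```bash
python3 -c "
from h import *
tool((.557,-.192,.168))
from bench import viewer
I=[]
for n in('wrist','scene'):
  f=viewer.grab_frame(n);pickle.dump(f,open('pics/'+n+'2.pkl','wb'));I.append(f['frame'][:,:,::-1])
cv2.imwrite('pics/c2.png',np.hstack([cv2.resize(I[0],(480,300)),I[1][30:270,80:400]][:1]+[cv2.resize(I[1][30:270,80:400],None,fx=1,fy=1.25)]))
"
```

```text
t 1.65 p [ 0.5569 -0.1943  0.2633] F [-0.4  0.5  0.2] w 0.0857
[[ 0.253  0.001  0.968]
 [-0.968  0.     0.253]
 [-0.    -1.     0.001]]
tool shift cm [-0.22  9.53  0.06]
```

View pics/c2.png

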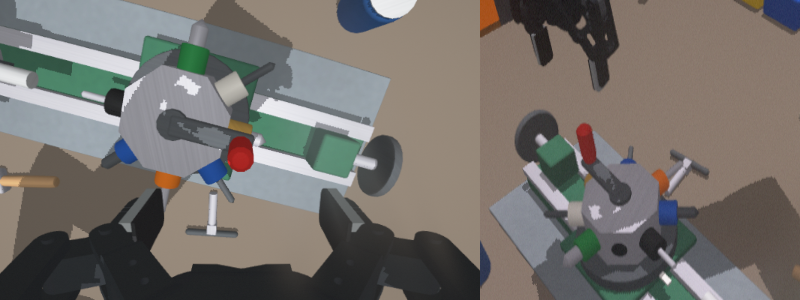

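Wrist view: knob top at about (240,155) in the crop, midway between the finger tips (148 and 333). The jaw direction is fine; next, the other axis from this view.

```bash
python3 -c "
from h import *
f=pickle.load(open('pics/wrist2.pkl','rb'))
m=red(f,(280,170,360,250));ys,xs=np.nonzero(m);print(xs.min(),xs.max(),ys.min(),ys.max())
print('c',-np.array(f['R']).T@np.array(f['t']))
for v in (190,197,203,207):print(plane(f,(320,v),.207))
cv2.imwrite('pics/c3.png',cv2.resize(f['frame'][160:260,250:400,::-1],None,fx=4,fy=4,interpolation=2))
"
```

```text
304 337 182 228
c [ 0.62300001 -0.17724325  0.40649849]
[ 0.57324284 -0.18929893  0.207     ]
[ 0.56912944 -0.19037461  0.207     ]
[ 0.56556743 -0.19130607  0.207     ]
[ 0.56317375 -0.19193199  0.207     ]
```

View pics/c3.png

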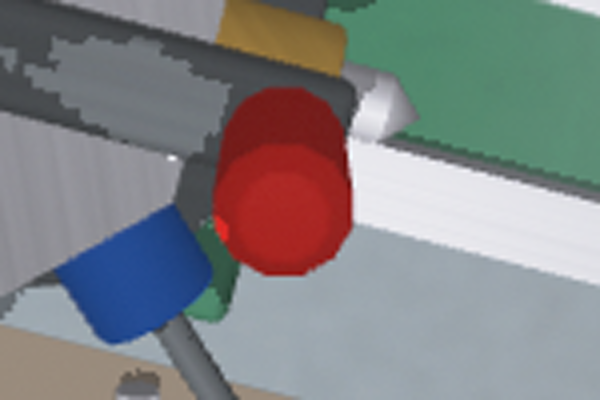

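Knob top centre at crop (283,208) → px (321,212) → (0.560, −0.193). That is within 3 mm of the top view. Descend and grip.

Emit:
drive_tool(steps=[[1,[0,2.8,0.2],[0,0,0]],[1,[0,3,0],[0,0,0]],[1,[0,2.4,0],[0,0,0]],[1,[0,1.3,0],[0,0,0]],[1,[0,0,0],[0,0,0]]])

```text
clock: 2.17
position: [0.5536, -0.1955, 0.165]
eef_rot: [-0.558, 0.56, -0.435, 0.431]
ft_force: [-0.6, 0.5, -1.2]
gripper_width: 0.0853
```

Emit:
drive_tool(steps=[[0.1,[0,0,0],[0,0,0]],[0.1,[0,0,0],[0,0,0]],[0.1,[0,0,0],[0,0,0]],[0.1,[0,0,0],[0,0,0]],[0.1,[0,0,0],[0,0,0]]])

```text
clock: 2.58
position: [0.5576, -0.1951, 0.1694]
eef_rot: [0.56, -0.559, 0.432, -0.433]
ft_force: [-0.9, -0.7, -0.7]
gripper_width: 0.0255
```

Emit:
drive_tool(steps=[[0.1,[0,0,0],[0,0,0]],[0.1,[0,0,0],[0,0,0]],[0.1,[0,0,0],[0,0,0]],[0.1,[0,0,0],[0,0,0]]])

```text
clock: 2.92
position: [0.5572, -0.1938, 0.1696]
eef_rot: [0.56, -0.559, 0.433, -0.432]
ft_force: [-3.0, 5.6, 8.7]
gripper_width: 0.0203
```

```bash
python3 -c "
from h import *
tool((.488,-.122,.168))
from bench import viewer
I=[]
for n in('wrist','scene'):
  f=viewer.grab_frame(n);I.append(f['frame'][:,:,::-1])
cv2.imwrite('pics/c4.png',np.hstack([cv2.resize(I[0],(480,300)),cv2.resize(I[1][30:270,80:400],None,fx=1,fy=1.25)]))
"
```

```text
t 2.9167 p [ 0.5572 -0.1938  0.1696] F [-3.   5.6  8.7] w 0.0203
[[ 0.252  0.     0.968]
 [-0.968  0.001  0.252]
 [-0.001 -1.     0.001]]
tool shift cm [-8.69  0.17 -4.89]
```

View pics/c4.png

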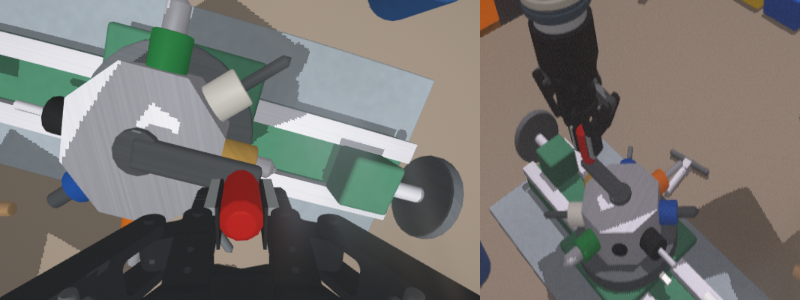

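The knob sits upright between the pads (width 20 mm), clear of the arm. Now the quarter arc clockwise in 7.5° steps, watching the force.

Emit:
drive_tool(steps=[[0.1,[-0.3,0,-0.86],[0,0,0]],[0.1,[-0.39,0,-0.83],[0,0,0]],[0.1,[-0.5,0,-0.76],[0,0,0]],[0.1,[-0.6,0,-0.7],[0,0,0]]])

```text
clock: 3.35
position: [0.5236, -0.1852, 0.1696]
eef_rot: [0.56, -0.559, 0.431, -0.434]
ft_force: [3.7, 4.2, 5.0]
gripper_width: 0.0207
```

Emit:
drive_tool(steps=[[0.1,[-0.68,0,-0.6],[0,0,0]],[0.1,[-0.76,0,-0.52],[0,0,0]],[0.1,[-0.82,0,-0.4],[0,0,0]],[0.1,[-0.86,0,-0.31],[0,0,0]]])

```text
clock: 3.68
position: [0.4978, -0.1605, 0.1696]
eef_rot: [0.56, -0.559, 0.431, -0.434]
ft_force: [3.4, -3.4, 4.1]
gripper_width: 0.0205
```

Emit:
drive_tool(steps=[[0.1,[-0.9,0,-0.17],[0,0,0]],[0.1,[-0.91,0,-0.08],[0,0,0]],[0.1,[-0.91,0,0.06],[0,0,0]],[0.1,[-0.9,0,0.16],[0,0,0]],[0.1,[0,0,0],[0,0,0]]])

```text
clock: 4.1
position: [0.4874, -0.1235, 0.1696]
eef_rot: [0.56, -0.559, 0.432, -0.433]
ft_force: [-1.4, 3.1, 11.4]
gripper_width: 0.0204
```

```bash
python3 -c "
from h import *
tool((.488,-.122,.168))
from bench import viewer
I=[]
for n in('wrist','scene'):
  f=viewer.grab_frame(n);I.append(f['frame'][:,:,::-1])
cv2.imwrite('pics/c5.png',np.hstack([cv2.resize(I[0],(480,300)),cv2.resize(I[1][30:270,80:400],None,fx=1,fy=1.25)]))
"
```

```text
t 4.1 p [ 0.4874 -0.1235  0.1696] F [-1.4  3.1 11.4] w 0.0204
[[ 0.253  0.001  0.968]
 [-0.968  0.     0.253]
 [-0.    -1.     0.001]]
tool shift cm [-0.13  0.16  0.1 ]
```

View pics/c5.png

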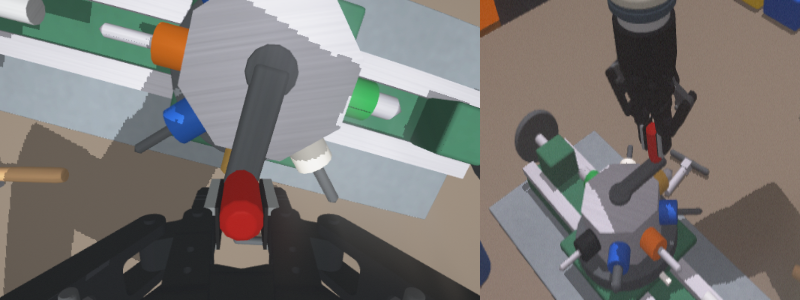

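The orange-collared drill (170,47) is in line with the bar (20,10) and the crank points toward the robot. Release, rise and back off.

Emit:
drive_tool(steps=[[0.6,[0,0,0],[0,0,0]],[0.6,[0,0,0],[0,0,0]],[0.8,[0,0,0],[0,0,0]],[0.8,[0,0,0],[0,0,0]],[0.8,[0,0,0],[0,0,0]]])

```text
clock: 4.62
position: [0.4869, -0.125, 0.1681]
eef_rot: [-0.559, 0.56, -0.433, 0.432]
ft_force: [0.5, -0.3, -0.2]
gripper_width: 0.0683
```

Emit:
drive_tool(steps=[[0.8,[0,-1.5,0],[0,0,0]],[0.8,[0,-3,0],[0,0,0]],[0.8,[0,-3,0],[0,0,0]],[0.8,[0,-3,0],[0,0,0]],[0.8,[0,-1,0],[0,0,0]]])

```text
clock: 5.03
position: [0.4889, -0.1255, 0.2874]
eef_rot: [0.56, -0.559, 0.431, -0.434]
ft_force: [1.0, 0.0, 1.1]
gripper_width: 0.0683
```

Emit:
drive_tool(steps=[[0.8,[3,0,-1],[0,0,0]],[0.8,[3,0,-1],[0,0,0]],[0.8,[3,0,-1],[0,0,0]],[0.8,[3,0,-1],[0,0,0]],[0.8,[3,0,0],[0,0,0]]])

```text
clock: 5.45
position: [0.4846, -0.2816, 0.2826]
eef_rot: [-0.559, 0.56, -0.433, 0.432]
ft_force: [0.7, 0.3, 0.4]
gripper_width: 0.0684
```

Emit:
drive_tool(steps=[[0.8,[3,0,0],[0,0,0]],[0.8,[2,0,0],[0,0,0]],[0.8,[0,0,0],[0,0,0]],[0.8,[0,0,0],[0,0,0]],[0.8,[0,0,0],[0,0,0]]])

```text
clock: 5.87
position: [0.4982, -0.3278, 0.2824]
eef_rot: [0.559, -0.559, 0.433, -0.432]
ft_force: [0.9, 0.5, -0.0]
gripper_width: 0.0686
```

```bash
python3 -c "
from h import *
tool()
from bench import viewer
f=viewer.grab_frame('top');g=viewer.grab_frame('scene')
pickle.dump(f,open('pics/top9.pkl','wb'))
cv2.imwrite('pics/c6.png',np.hstack([cv2.resize(f['frame'][80:300,200:520,::-1],(436,300)),cv2.resize(g['frame'][100:300,100:340,::-1],(360,300))]))
"
```

```text
t 5.8667 p [ 0.4982 -0.3278  0.2824] F [ 0.9  0.5 -0. ] w 0.0686
[[ 0.252 -0.001  0.968]
 [-0.968  0.001  0.252]
 [-0.002 -1.    -0.001]]
```

View pics/c6.png

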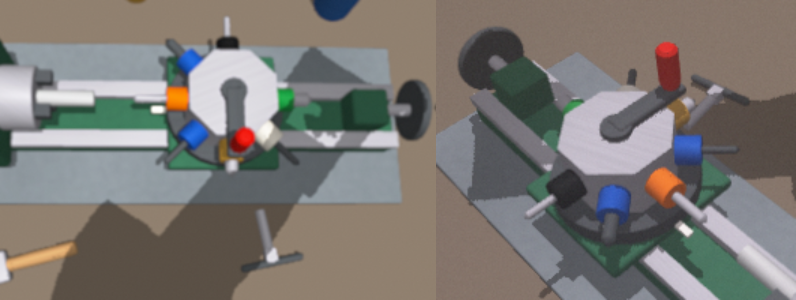

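Orange drill (177,98) is in line with the bar (95,98), the crank points to the robot, and the key is unmoved (≈398,271 in the full frame, as before). The gripper is clear.

```bash
python3 -c "
from bench import arm;print(arm.job_done())"
```

```text
the job is handed in; nothing more can be done
None
```

The orange-collared drill now points straight at the bar in the chuck, and the job is handed in. I gripped the red handle, turned the turret two clicks clockwise, let go and moved the gripper clear.

In the last pictures, taken after release, the drill is in line with the bar and the crank points toward the robot, as it should at turret 0. The chuck key lies where it was, to within a pixel or two. I judged that the turret rests in its click from those pictures alone, since there is no turret angle reading.

The largest force I read at the end of a move was about 12 N, and the robot's clock stood at about 6 s of the 35 s allowed. No check failed. The camera views disagreed by up to about 7 mm on where the handle was, and the grip still closed on it cleanly.

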